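# Snap the lamp tube into its base

## Robot

A 6-joint arm with a two-finger parallel gripper is mounted at the origin on the work surface. World frame = base frame: x ahead of the robot, y to its left, z up, the work surface at z = 0. Lengths are in m, angles in rad, forces in N, time in s.
With the tool pointing down it reaches from about 0.25 to 0.85 m from the base axis. Payload 12.5 kg.
Tool frame: the origin (TCP) lies midway between the tips of the shut fingers; the grasp point (between the pads) lies 19 mm behind it; z points along the fingers, y is the direction in which the jaws open and shut (so a half turn about z gives the same grasp; the last joint's range is limited). The gripper opens to 93 mm and grips with 3 to 60 N. Pads are 15 mm wide; open, the fingers measure 128 mm over their backs; the gripper's body (75 mm by 188 mm) begins 65 mm behind the grasp point.
Start: joints at [1.234, 0.351, 1.652, -0, 1.139, -0.085], TCP at [0.137, 0.533, 0.219] pointing down, gripper open.
Joint ranges: [-2.75, 2.75], [-0.79, 2.1], [0.01, 2.65], [-1.57, 4.71], [0.07, 3.14], [-2.87, 2.87]. Speed limits (rad/s): [2.22, 2.22, 2.79, 3.14, 3.14, 3.14].

## Interface

Orientations are given as a unit quaternion [w, x, y, z].
In Python, from rig import * gives the robot as it stands.
- The arm moves only by the tool arm_command, never from a script. Its argument "motion" is a list of rows, each an object of numbers: "rx", "ry", "rz": the turn, a rotation vector about the world's x, y, z in degrees; "dx", "dy", "dz": the shift along the world's x, y, z in m; "fingers": the opening, from -1 (shut) to 1 (fully open). A call has 1 to 20 rows; each row shifts and turns the commanded pose from where the row before left it; what a row does not reach is not made up. A row lasts 1/10 s, in which the tool goes at most 50 mm and 8.59 degrees, less where a joint would pass 70% of its speed; a pose out of reach is approached as far as the arm can. A call with a gripper value outside its range is refused whole. The fingers move at their own pace and stop on an object; "force" is the grip in N (left out, the last holds). Time passes only in rows, so rows that do not move let the fingers close. It gives the time, the measured TCP pose, the force and the opening at its end, in the units of the state.
- read_state(): the state, without advancing time (a new reading comes with each control period).
- get_image(name): name is "scene" or "top"; returns (picture, depth): 420x560x3 uint8, blue, green, red; 420x560 float32, m along the optical axis (not along the pixel's ray), 0 where there is no reading.
- get_calibration(name): a dict with "fovy" (degrees; the focal length in pixels is half the picture's height over the tangent of half this angle, whatever the lens; pixels are square), "cx", "cy" (the principal point, pixels), "extrinsics" (4x4, takes a point from camera to world coordinates). Camera axes: x right, y up, looking along -z (the intrinsics and any distortion apply to the point x, -y, -z); pixel columns grow to the right and rows downward; lengths in m; the calibration is good to about 2 mm. A picture is of the moment at which its call begins. get_calibration takes no time and is no camera call.
- close_job(): hands the job in, once; it reports no verdict.
The state is a dict: "time_s": time; "q": joint angles; "qvel": joint speeds; "joint_efforts": joint torques, N m; "ee_pos": TCP position; "eef_rot": TCP orientation; "force": force on the tool from outside, world axes, zero at the start; "wrist_torque": the same for the moment, N m; "width": finger opening in m.
Only numpy, scipy, OpenCV 4.12 (cv2) and the standard library are available. Lean on these libraries where they do the work, as an engineer would, in place of code of your own. Each camera call takes 0.05 s, during which the arm holds its last target. There are 200 camera calls.

## Task

Of the three lamp tubes lying on the bench, take the middle thickness, the one that fits the two spring clips of the white lamp base, and press it down sideways into both clips until it is fully home, about centred along the base. Press it in rather than dropping it, and leave the thinner and the thicker tube where they lie.

Things in the scene. Friction and masses are not known exactly. Their poses are not given: they have to be found in the camera images.
- tube: The lamp tube to fit: frosted white cylinder, 26 mm diameter, with a 27 mm square aluminium cap 12 mm long at each end; 170 mm over the caps, 70 to 140 g. It lies on its caps, so it does not roll. Origin: centre of the tube, on its axis (13.5 mm above the bench); its x axis runs along the tube. Both ends are alike.
- lamp_base: Lamp base fixed to the bench: white plate 200 x 54 x 10 mm with two C-shaped steel spring clips, each 14 mm wide, 50 mm either side of its origin along x, open upwards. Origin: centre of underside; x along base, z up. Fully home, a tube lies along x, its axis 40 mm above the bench. Clip mouth: 43 mm wide at 67 mm above the bench, narrowing to a 20 mm neck at 50 mm. Snapping in takes about 10 N in all.
- thin_tube: Same build and length as the lamp tube (170 mm over the caps, frosted white, square aluminium end caps, lying on them), but thinner: tube diameter 16 mm, caps 17 mm square. It rattles loosely in the clips: leave it alone. Origin: centre of the tube, on its axis (8.5 mm above the bench); its x axis runs along the tube.
- fat_tube: Same build and length as the lamp tube (170 mm over the caps, frosted white, square aluminium end caps, lying on them), but thicker: tube diameter 38 mm, caps 39 mm square. It is too big for the clips: leave it alone. Origin: centre of the tube, on its axis (19.5 mm above the bench); its x axis runs along the tube.
Things that resemble listed ones, but are neither listed nor needed, are in the scene too. What is shaped like the lamp_base but orange or pink is not meant.

How it is judged:
At the end, for the whole second after the job is handed in: The 26 mm tube lies at rest in both clips, fully home: its centre within 20 mm of the base's centre along the base, within 6 mm across it and within 5 mm of its home height of 40 mm above the bench, its axis within 0.1 rad of the base's x axis (x of tube in the frame of lamp_base between -0.02 and 0.02 m and y of tube in the frame of lamp_base between -0.006 and 0.006 m and z of tube in the frame of lamp_base between 0.035 and 0.045 m and angle between the x axis of tube and the x axis of lamp_base, either way round below 0.1 rad and linear speed of tube below 0.02 m/s); the robot touches nothing.
It fails at once if the thinner tube is moved more than 40 mm (distance of thin_tube from where it was at the start of the episode above 0.04 m).
It fails at once if the thicker tube is moved more than 40 mm (distance of fat_tube from where it was at the start of the episode above 0.04 m).
It fails at once if the tube is dropped or thrown into the clips (faster than 0.6 m/s within 60 mm of the base's centre and less than 25 mm above home) (linear speed of tube above 0.6 m/s and horizontal distance between tube and lamp_base below 0.06 m and z of tube in the frame of lamp_base below 0.065 m).
It also fails if it takes over 38 s, if anything falls off the work surface, if the arm or the gripper's body presses on something with over 40 N, if the wrist force passes 120 N, or if a joint passes its speed limit or range.

## Working session

There is one attempt and no reset: what is moved stays moved. The work goes in short steps, Python scripts to look and compute and a tool call to move; the robot and the scene stay as the last step left them, time stands still between calls to the robot, and variables do not carry over. Pictures are saved under pics/ and viewed, about 8 in all and at most 12, crops included, and the job is handed in when it is done.

Besides the shell and the picture viewer there is one more tool, called after "Call:" as name(argument=value, ...) on one line, values as JSON. arm_command: Moves the arm, as the interface text tells. Its arguments: {"type":"object","properties":{"motion":{"type":"array"},"force":{"type":"number"}},"required":["motion"]}

```bash
mkdir -p pics; python3 - <<'E'
from rig import *
import cv2,numpy as np
for n in("scene","top"):
    p,d=get_image(n);c=get_calibration(n);cv2.imwrite(f"pics/{n}0.png",p);np.savez(f"{n}0.npz",p=p,d=d)
    print(n,c, (d==0).mean())
s=read_state();print(s)
E
```

```text
scene {'fovy': 44.4312049918757, 'cx': 283.0044321186388, 'cy': 215.43361815180646, 'extrinsics': array([[ 0.85695335, -0.34378946,  0.38397885,  0.93816348],
       [ 0.51506196,  0.59799341, -0.61409695, -0.96293193],
       [-0.01849677,  0.72402534,  0.68952533,  1.06475632],
       [ 0.        ,  0.        ,  0.        ,  1.        ]])} 0.003937074829931973
top {'fovy': 44.929184651488534, 'cx': 283.3755509571286, 'cy': 205.6542425006648, 'extrinsics': array([[-0.00779955,  0.98013332, -0.19818636,  0.12748525],
       [-0.99970832, -0.01217309, -0.02085902, -0.10273507],
       [-0.02285716,  0.19796586,  0.97994238,  1.36671243],
       [ 0.        ,  0.        ,  0.        ,  1.        ]])} 0.0038520408163265304
{'time_s': 0.1, 'q': array([ 1.23439393e+00,  3.51187345e-01,  1.65235048e+00,  2.38891936e-05,
        1.13909606e+00, -8.46102589e-02]), 'qvel': array([-0.00116027, -0.00253856, -0.00343185, -0.00133969, -0.00066811,
       -0.00068873]), 'joint_efforts': array([ 7.78232425e-04, -4.98024988e+01, -2.85699856e+01,  7.00391061e-02,
        2.38664512e-02, -5.91111279e-05]), 'ee_pos': array([0.13690069, 0.53237435, 0.21815618]), 'eef_rot': array([-1.19392196e-04,  1.25568708e-01,  9.92084789e-01, -5.06857735e-04]), 'force': array([ 0.43558205,  0.47345374, -0.45887774]), 'wrist_torque': array([ 0.06648957, -0.01734144, -0.00854362]), 'width': 0.09294754902733321}
```

View pics/scene0.png

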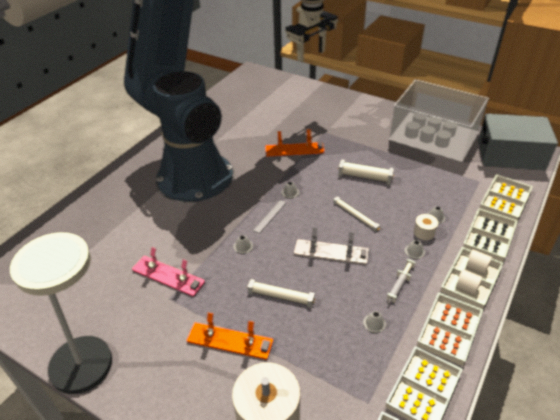

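View pics/top0.png

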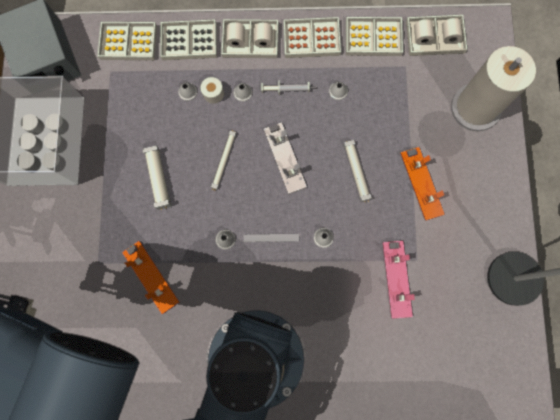

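The scene view shows the tubes at about (366,172) fat, (356,213) thin and (280,292) mid, and the white base at (332,251). In the top view they are at (157,177), (224,160), (357,170) and (285,158). Next I segment them and triangulate.

```bash
cat > h.py <<'E'
from rig import *
import cv2,numpy as np
def ray(n,u,v):
    c=get_calibration(n);f=210/np.tan(np.radians(c["fovy"]/2));E=c["extrinsics"]
    d=E[:3,:3]@np.array([(u-c["cx"])/f,-(v-c["cy"])/f,-1.]);return E[:3,3],d
def plane(n,uv,z):
    o,d=ray(n,*uv);return o+d*(z-o[2])/d[2]
def tri(a,b):  # nearest point of top/scene rays, gap
    o1,d1=ray("top",*a);o2,d2=ray("scene",*b)
    t=np.linalg.lstsq(np.c_[d1,-d2],o2-o1,rcond=None)[0];p,q=o1+t[0]*d1,o2+t[1]*d2
    return (p+q)/2,np.linalg.norm(p-q)
def blob(p,seed,thr=150,ry=None):
    hsv=cv2.cvtColor(p,cv2.COLOR_BGR2HSV)
    m=((hsv[...,2]>thr)&(hsv[...,1]<70)).astype(np.uint8)
    k,l,st,ce=cv2.connectedComponentsWithStats(m)
    ys,xs=np.nonzero(l);i=np.argmin((xs-seed[0])**2+(ys-seed[1])**2);i=l[ys[i],xs[i]]
    m=(l==i).astype(np.uint8);return m,cv2.minAreaRect(cv2.findContours(m,0,1)[0][0])
E
python3 - <<'E'
from h import *
P={n:np.load(n+"0.npz")["p"] for n in("top","scene")}
D={n:np.load(n+"0.npz")["d"] for n in("top","scene")}
out=P["top"].copy(),P["scene"].copy()
for name,a,b in(("fat",(157,177),(366,172)),("thin",(224,160),(356,213)),("mid",(357,170),(280,292)),("base",(288,172),(332,254))):
    R=[];
    for i,(n,s) in enumerate((("top",a),("scene",b))):
        m,r=blob(P[n],s);R.append(r);cv2.drawContours(out[i],[cv2.boxPoints(r).astype(int)],0,(0,0,255),1)
        e=cv2.boxPoints(r);o=[(e[k]+e[(k+1)%4])/2 for k in range(4)]
        j=0 if np.linalg.norm(o[0]-o[2])>np.linalg.norm(o[1]-o[3]) else 1
        z=.0135 if name!="base" else .01
        A,B=plane(n,o[j],z),plane(n,o[j+2],z);print(name,n,np.round(r[0],1),np.round(r[1],1),m.sum(),"ctr",((A+B)/2).round(4),"len",np.linalg.norm(A-B).round(4),"yaw",np.degrees(np.arctan2(*(A-B)[1::-1])).round(1))
    print("  tri",*tri(R[0][0],R[1][0]))
cv2.imwrite("pics/a.png",np.hstack([cv2.resize(out[0][60:260,130:410],None,fx=1.4,fy=1.4),cv2.resize(out[1][150:350,220:500],None,fx=1.4,fy=1.4)]))
E
```

```text
fat top [155. 176.] [60.  13.9] 717 ctr [0.4904 0.2811 0.0135] len 0.1734 yaw 13.5
fat scene [360.2 164.1] [82.6 23.3] 881 ctr [0.4462 0.31   0.0135] len 0.2699 yaw -155.4
  tri [0.47173935 0.26352654 0.05801221] 0.013768223705332684
thin top [222.8 159.3] [ 5.7 59.5] 316 ctr [0.5356 0.0932 0.0135] len 0.1696 yaw -17.4
thin scene [329.8 217. ] [89.  76.5] 2353 ctr [0.4663 0.0414 0.0135] len 0.3235 yaw 151.2
  tri [0.50141056 0.06540455 0.02117791] 0.07828792824999695
mid top [357.1 169.9] [60.7 10.1] 532 ctr [ 0.5    -0.2772  0.0135] len 0.1713 yaw 14.2
mid scene [279.5 279. ] [280. 559.] 70034 ctr [ 0.4612 -0.2434  0.0135] len 1.4682 yaw 30.1
  tri [ 0.48809314 -0.27060952  0.05808004] 0.003435433429113273
base top [284.5 157.5] [69.7 19.9] 1066 ctr [ 0.5397 -0.0774  0.01  ] len 0.201 yaw 19.8
base scene [329.8 217. ] [89.  76.5] 2353 ctr [0.4647 0.0447 0.01  ] len 0.3246 yaw 151.2
  tri [ 0.51479301 -0.07310785  0.11865706] 0.022317572893841394
```

View pics/a.png

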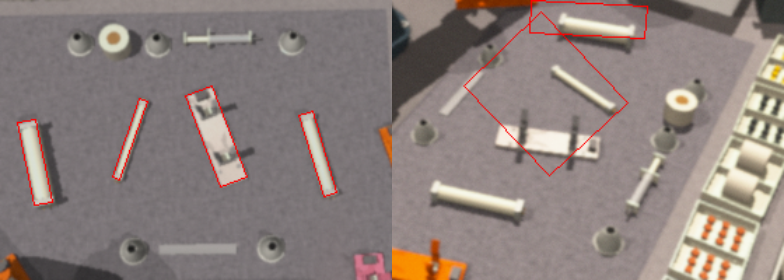

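In the top view all boxes fit, and their widths of 39, 16 and 28 mm confirm which tube is which. The scene mask leaked, so I redo it with a tighter threshold and check against depth.

```bash
python3 - <<'E'
from h import *
P={n:np.load(n+"0.npz")["p"] for n in("top","scene")}
D={n:np.load(n+"0.npz")["d"] for n in("top","scene")}
for name,a,b in(("mid",(357,170),(280,292)),("base",(288,172),(350,254))):
  for thr in (175,195):
    rt=blob(P["top"],a)[1];m,rs=blob(P["scene"],b,thr)
    p,g=tri(rt[0],rs[0]);print(name,thr,np.round(rs,1) if 0 else rs,"tri",p.round(4),"gap",g.round(4))
    e=cv2.boxPoints(rs);o=[(e[k]+e[(k+1)%4])/2 for k in range(4)]
    j=0 if np.linalg.norm(o[0]-o[2])>np.linalg.norm(o[1]-o[3]) else 1
    z=.0135 if name!="base" else .01
    A,B=plane("scene",o[j],z),plane("scene",o[j+2],z);print(" scene ctr",((A+B)/2).round(4),"len",np.linalg.norm(A-B).round(4),"yaw",np.degrees(np.arctan2(*(A-B)[1::-1])).round(1))
# depth heights in top view
def pts(n,m):
    v,u=np.nonzero(m);d=D[n][v,u];k=d>0
    return np.array([(lambda o,r:o+r*dd)(*ray(n,uu,vv)) for uu,vv,dd in zip(u[k],v[k],d[k])])
for name,a in(("fat",(157,177)),("thin",(224,160)),("mid",(357,170)),("base",(288,172))):
    X=pts("top",blob(P["top"],a)[0]);print(name,"z pct",np.percentile(X[:,2],[5,50,95]).round(4),"mid",((X.max(0)+X.min(0))/2).round(4))
# clips: high points around base, top depth
m=np.zeros((420,560),bool);m[115:200,255:320]=1
X=pts("top",m);Y=X[(X[:,2]>.03)&(X[:,2]<.09)];
print(len(Y),"clip z",np.percentile(Y[:,2],[5,50,95]).round(3))
for s in(1,-1):
    c=np.radians(19.8);t=(Y[:,:2]-[.54,-.077])@[np.cos(c),np.sin(c)];Z=Y[(t*s>0)];print(s,len(Z),((Z.max(0)+Z.min(0))/2).round(4),Z.mean(0).round(4))
E
```

```text
mid 175 ((280.3023681640625, 289.89715576171875), (67.58231353759766, 9.964375495910645), 12.425942420959473) tri [ 0.4954 -0.2761  0.0257] gap 0.0008
 scene ctr [ 0.4887 -0.2687  0.0135] len 0.1772 yaw -165.2
mid 195 ((280.5712585449219, 289.67669677734375), (66.05951690673828, 8.987801551818848), 12.425941467285156) tri [ 0.4955 -0.2758  0.0262] gap 0.0
 scene ctr [ 0.4889 -0.2677  0.0135] len 0.1733 yaw -165.3
base 175 ((359.2900085449219, 253.96998596191406), (16.970563888549805, 15.980613708496094), 8.13010311126709) tri [ 0.5777 -0.0566 -0.0162] gap 0.073
 scene ctr [ 0.6116 -0.0507  0.01  ] len 0.0461 yaw -161.0
base 195 ((359.4189453125, 253.98648071289062), (15.289106369018555, 14.631509780883789), 9.462322235107422) tri [ 0.5779 -0.0565 -0.0163] gap 0.0733
 scene ctr [ 0.612  -0.0505  0.01  ] len 0.0415 yaw -162.9
fat z pct [0.0276 0.0382 0.0436] mid [0.4877 0.2764 0.0225]
thin z pct [0.0089 0.0173 0.0223] mid [0.5333 0.0928 0.0132]
mid z pct [0.0182 0.0263 0.0315] mid [ 0.4966 -0.2761  0.0238]
base z pct [0.0062 0.0116 0.021 ] mid [ 0.5391 -0.0772  0.0355]Traceback (most recent call last):
  File "<stdin>", line 20, in <module>
  File "<stdin>", line 15, in pts
  File "h.py", line 4, in ray
    c=get_calibration(n);f=210/np.tan(np.radians(c["fovy"]/2));E=c["extrinsics"]
ValueError: time passes only in moves, steps and waits
```

The middle tube is at (0.497, -0.276), yaw 14.3°, with its top measured at 26 to 27 mm by both triangulation and depth. The base is at (0.539, -0.077), yaw 19.8°. Both are in reach. I approach now, with the jaw at 104° (a turn of -151.4°).

Call:
arm_command(motion=[{"dx": 0.018,"dy": -0.0405,"rz": -7.57,"fingers": 1},{"dx": 0.018,"dy": -0.0405,"rz": -7.57,"fingers": 1},{"dx": 0.018,"dy": -0.0405,"rz": -7.57,"fingers": 1},{"dx": 0.018,"dy": -0.0405,"rz": -7.57,"fingers": 1},{"dx": 0.018,"dy": -0.0405,"rz": -7.57,"fingers": 1},{"dx": 0.018,"dy": -0.0405,"rz": -7.57,"fingers": 1},{"dx": 0.018,"dy": -0.0405,"rz": -7.57,"fingers": 1},{"dx": 0.018,"dy": -0.0405,"rz": -7.57,"fingers": 1},{"dx": 0.018,"dy": -0.0405,"rz": -7.57,"fingers": 1},{"dx": 0.018,"dy": -0.0405,"rz": -7.57,"fingers": 1},{"dx": 0.018,"dy": -0.0405,"rz": -7.57,"fingers": 1},{"dx": 0.018,"dy": -0.0405,"rz": -7.57,"fingers": 1},{"dx": 0.018,"dy": -0.0405,"rz": -7.57,"fingers": 1},{"dx": 0.018,"dy": -0.0405,"rz": -7.57,"fingers": 1},{"dx": 0.018,"dy": -0.0405,"rz": -7.57,"fingers": 1},{"dx": 0.018,"dy": -0.0405,"rz": -7.57,"fingers": 1},{"dx": 0.018,"dy": -0.0405,"rz": -7.57,"fingers": 1},{"dx": 0.018,"dy": -0.0405,"rz": -7.57,"fingers": 1},{"dx": 0.018,"dy": -0.0405,"rz": -7.57,"fingers": 1},{"dx": 0.018,"dy": -0.0405,"rz": -7.57,"fingers": 1}], force=40)

```text
validation failed for argument at $.mo...
```

Call:
arm_command(motion=[{"dx": 0.018,"dy": -0.0405,"dz": 0.0,"rx": 0.0,"ry": 0.0,"rz": -7.57,"fingers": 1.0}], force=40)

```text
time_s: 0.2
ee_pos: [0.1543, 0.4938, 0.2181]
eef_rot: [-0.0, 0.19, 0.982, 0.0]
force: [1.2, -0.6, 0.7]
width: 0.0929
```

Rows need all their keys. The remaining 19 follow.

Call:
arm_command(motion=[{"dx": 0.018,"dy": -0.0405,"dz": 0,"rx": 0,"ry": 0,"rz": -7.57,"fingers": 1},{"dx": 0.018,"dy": -0.0405,"dz": 0,"rx": 0,"ry": 0,"rz": -7.57,"fingers": 1},{"dx": 0.018,"dy": -0.0405,"dz": 0,"rx": 0,"ry": 0,"rz": -7.57,"fingers": 1},{"dx": 0.018,"dy": -0.0405,"dz": 0,"rx": 0,"ry": 0,"rz": -7.57,"fingers": 1},{"dx": 0.018,"dy": -0.0405,"dz": 0,"rx": 0,"ry": 0,"rz": -7.57,"fingers": 1},{"dx": 0.018,"dy": -0.0405,"dz": 0,"rx": 0,"ry": 0,"rz": -7.57,"fingers": 1},{"dx": 0.018,"dy": -0.0405,"dz": 0,"rx": 0,"ry": 0,"rz": -7.57,"fingers": 1},{"dx": 0.018,"dy": -0.0405,"dz": 0,"rx": 0,"ry": 0,"rz": -7.57,"fingers": 1},{"dx": 0.018,"dy": -0.0405,"dz": 0,"rx": 0,"ry": 0,"rz": -7.57,"fingers": 1},{"dx": 0.018,"dy": -0.0405,"dz": 0,"rx": 0,"ry": 0,"rz": -7.57,"fingers": 1},{"dx": 0.018,"dy": -0.0405,"dz": 0,"rx": 0,"ry": 0,"rz": -7.57,"fingers": 1},{"dx": 0.018,"dy": -0.0405,"dz": 0,"rx": 0,"ry": 0,"rz": -7.57,"fingers": 1},{"dx": 0.018,"dy": -0.0405,"dz": 0,"rx": 0,"ry": 0,"rz": -7.57,"fingers": 1},{"dx": 0.018,"dy": -0.0405,"dz": 0,"rx": 0,"ry": 0,"rz": -7.57,"fingers": 1},{"dx": 0.018,"dy": -0.0405,"dz": 0,"rx": 0,"ry": 0,"rz": -7.57,"fingers": 1},{"dx": 0.018,"dy": -0.0405,"dz": 0,"rx": 0,"ry": 0,"rz": -7.57,"fingers": 1},{"dx": 0.018,"dy": -0.0405,"dz": 0,"rx": 0,"ry": 0,"rz": -7.57,"fingers": 1},{"dx": 0.018,"dy": -0.0405,"dz": 0,"rx": 0,"ry": 0,"rz": -7.57,"fingers": 1},{"dx": 0.018,"dy": -0.0405,"dz": 0,"rx": 0,"ry": 0,"rz": -7.57,"fingers": 1}], force=40)

```text
time_s: 2.1
ee_pos: [0.4973, -0.2791, 0.2183]
eef_rot: [-0.0, 0.993, 0.121, -0.0]
force: [1.2, 0.2, 0.6]
width: 0.093
```

```bash
python3 - <<'E'
from h import *
from scipy.spatial.transform import Rotation as R
s=read_state();y=R.from_quat(np.roll(s["eef_rot"],-1)).as_matrix()[:,1]
print(s["ee_pos"],np.degrees(np.arctan2(y[1],y[0])),s["q"],s["time_s"])
p,d=get_image("scene");cv2.imwrite("pics/b.png",cv2.resize(p[130:340,180:460],None,fx=2,fy=2))
E
```

```text
[ 0.49728268 -0.27912223  0.21826062] -76.15752505109657 [-5.93131782e-01  3.88088339e-01  1.59818218e+00  5.86631792e-05
  1.15592854e+00  7.36044029e-01] 2.1
```

View pics/b.png

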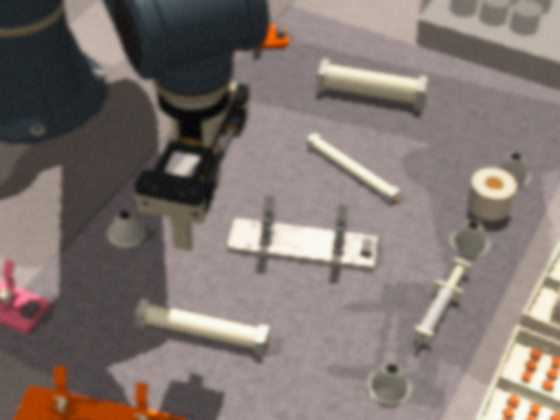

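The gripper stands above the tube (tube at crop (205,325)). I lower it to TCP z of about 4 mm and close.

Call:
arm_command(motion=[{"dx": 0,"dy": 0.0026,"dz": -0.04,"rx": 0,"ry": 0,"rz": 0.4,"fingers": 1},{"dx": 0,"dy": 0,"dz": -0.04,"rx": 0,"ry": 0,"rz": 0,"fingers": 1},{"dx": 0,"dy": 0,"dz": -0.04,"rx": 0,"ry": 0,"rz": 0,"fingers": 1},{"dx": 0,"dy": 0,"dz": -0.04,"rx": 0,"ry": 0,"rz": 0,"fingers": 1},{"dx": 0,"dy": 0,"dz": -0.03,"rx": 0,"ry": 0,"rz": 0,"fingers": 1},{"dx": 0,"dy": 0,"dz": -0.015,"rx": 0,"ry": 0,"rz": 0,"fingers": 1},{"dx": 0,"dy": 0,"dz": -0.009,"rx": 0,"ry": 0,"rz": 0,"fingers": 1},{"dx": 0,"dy": 0,"dz": 0,"rx": 0,"ry": 0,"rz": 0,"fingers": -1},{"dx": 0,"dy": 0,"dz": 0,"rx": 0,"ry": 0,"rz": 0,"fingers": -1},{"dx": 0,"dy": 0,"dz": 0,"rx": 0,"ry": 0,"rz": 0,"fingers": -1},{"dx": 0,"dy": 0,"dz": 0,"rx": 0,"ry": 0,"rz": 0,"fingers": -1},{"dx": 0,"dy": 0,"dz": 0,"rx": 0,"ry": 0,"rz": 0,"fingers": -1},{"dx": 0,"dy": 0,"dz": 0,"rx": 0,"ry": 0,"rz": 0,"fingers": -1},{"dx": 0,"dy": 0,"dz": 0,"rx": 0,"ry": 0,"rz": 0,"fingers": -1}], force=40)

```text
time_s: 3.55
ee_pos: [0.497, -0.2748, 0.0048]
eef_rot: [0.0, 0.992, 0.127, 0.0]
force: [0.1, -0.4, 0.1]
width: 0.0417
```

Call:
arm_command(motion=[{"dx": 0,"dy": 0,"dz": 0,"rx": 0,"ry": 0,"rz": 0,"fingers": -1},{"dx": 0,"dy": 0,"dz": 0,"rx": 0,"ry": 0,"rz": 0,"fingers": -1},{"dx": 0,"dy": 0,"dz": 0,"rx": 0,"ry": 0,"rz": 0,"fingers": -1},{"dx": 0,"dy": 0,"dz": 0,"rx": 0,"ry": 0,"rz": 0,"fingers": -1},{"dx": 0,"dy": 0,"dz": 0,"rx": 0,"ry": 0,"rz": 0,"fingers": -1}], force=40)

```text
time_s: 4.05
ee_pos: [0.497, -0.2748, 0.0046]
eef_rot: [0.0, 0.992, 0.127, 0.0]
force: [1.0, -0.3, 0.5]
width: 0.0249
```

The grip holds at 24.9 mm, about the tube's 26. I lift, carry it above the base (dx +0.042, dy +0.198, rz +5.2) and check.

Call:
arm_command(motion=[{"dx": 0,"dy": 0,"dz": 0.02,"rx": 0,"ry": 0,"rz": 0,"fingers": -1},{"dx": 0,"dy": 0,"dz": 0.03,"rx": 0,"ry": 0,"rz": 0,"fingers": -1},{"dx": 0,"dy": 0,"dz": 0.04,"rx": 0,"ry": 0,"rz": 0,"fingers": -1},{"dx": 0,"dy": 0,"dz": 0.03,"rx": 0,"ry": 0,"rz": 0,"fingers": -1},{"dx": 0.007,"dy": 0.033,"dz": 0,"rx": 0,"ry": 0,"rz": 0.9,"fingers": -1},{"dx": 0.007,"dy": 0.033,"dz": 0,"rx": 0,"ry": 0,"rz": 0.9,"fingers": -1},{"dx": 0.007,"dy": 0.033,"dz": 0,"rx": 0,"ry": 0,"rz": 0.9,"fingers": -1},{"dx": 0.007,"dy": 0.033,"dz": 0,"rx": 0,"ry": 0,"rz": 0.9,"fingers": -1},{"dx": 0.007,"dy": 0.033,"dz": 0,"rx": 0,"ry": 0,"rz": 0.9,"fingers": -1},{"dx": 0.007,"dy": 0.033,"dz": 0,"rx": 0,"ry": 0,"rz": 0.7,"fingers": -1},{"dx": 0,"dy": 0,"dz": 0,"rx": 0,"ry": 0,"rz": 0,"fingers": -1},{"dx": 0,"dy": 0,"dz": 0,"rx": 0,"ry": 0,"rz": 0,"fingers": -1}], force=50)

```text
time_s: 5.25
ee_pos: [0.5388, -0.0763, 0.1245]
eef_rot: [-0.0, 0.985, 0.172, -0.0]
force: [-0.0, -0.7, -1.8]
width: 0.0246
```

```bash
python3 - <<'E'
from h import *
p,d=get_image("scene");q,e=get_image("top");np.savez("c.npz",p=p,d=d,q=q,e=e)
cv2.imwrite("pics/c.png",np.vstack([cv2.resize(p[160:290,250:420],None,fx=2.2,fy=2.2),cv2.resize(q[90:220,200:370],None,fx=2.2,fy=2.2)]))
E
```

```text
(no output)
```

View pics/c.png

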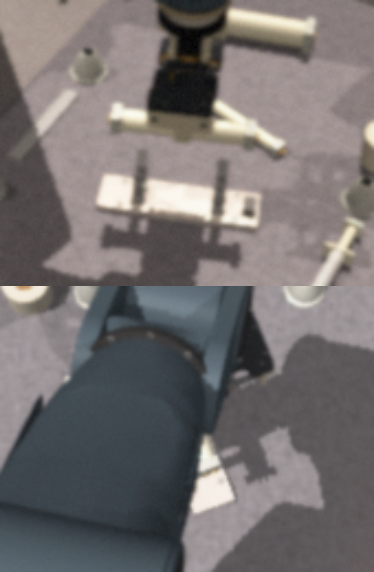

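The tube is held level above the base. In the scene view its caps are at about (302,214) and (365,217), and the base spans (294,245) to (369,260). The arm hides the base in the top view. I compare tube and base in the scene view.

```bash
python3 - <<'E'
from h import *
z=np.load("c.npz");p0=np.load("scene0.npz")["p"]
def clean(p,r,thr):
    m=np.zeros_like(p);y0,y1,x0,x1=r;m[y0:y1,x0:x1]=p[y0:y1,x0:x1]
    h=cv2.cvtColor(m,cv2.COLOR_BGR2HSV);return ((h[...,2]>thr)&(h[...,1]<90)).astype(np.uint8)
def ends(m):
    c=max(cv2.findContours(m,0,1)[0],key=cv2.contourArea) if 0 else np.vstack(cv2.findContours(m,0,1)[0]);return cv2.convexHull(c)
for thr in(150,165,180):
    m=clean(p0,(236,268,288,375),thr)
    m=cv2.morphologyEx(m,cv2.MORPH_OPEN,np.ones((2,2),np.uint8))
    h=ends(m);W=np.array([plane("scene",q[0],.01)[:2] for q in h],np.float32)
    r=cv2.minAreaRect((W*1000).astype(np.float32));print("base",thr,r)
    m=clean(z["p"],(205,228,296,353),thr)   # tube in hand; report left end and right via bbox
    v,u=np.nonzero(m);print(" tube px",len(u),u.min(),v[u<u.min()+5].mean())
big=cv2.resize(z["p"][195:235,290:380],None,fx=8,fy=8,interpolation=cv2.INTER_NEAREST)
cv2.imwrite("pics/d.png",np.vstack([big,cv2.resize(p0[235:270,288:378],None,fx=8,fy=8,interpolation=cv2.INTER_NEAREST)]))
E
```

```text
base 150 ((545.6553955078125, -80.61488342285156), (242.0905303955078, 115.42170715332031), 29.984304428100586)
 tube px 617 296 215.8
base 165 ((540.3729858398438, -79.1777572631836), (204.8502960205078, 61.249755859375), 19.91718101501465)
 tube px 269 296 213.8181818181818
base 180 ((541.119873046875, -78.65579223632812), (202.4582977294922, 58.829803466796875), 19.89032554626465)
 tube px 194 299 209.8235294117647
```

View pics/d.png

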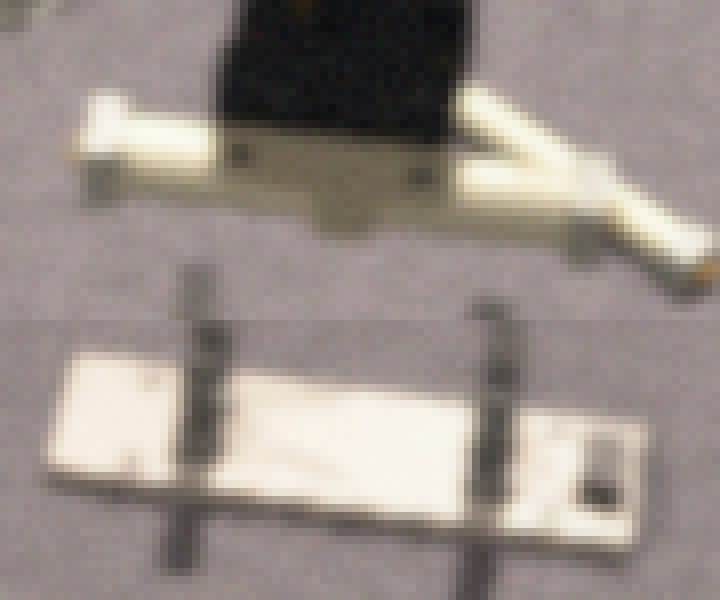

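```bash
python3 - <<'E'
from h import *
A=plane("scene",(302.7,213.1),.1334);B=plane("scene",(363.7,221),.1334)
print(A,B,(A+B)/2,np.linalg.norm(A-B),np.degrees(np.arctan2(*(B-A)[1::-1])),read_state()["ee_pos"])
E
```

```text
[ 0.45995739 -0.09991817  0.1334    ] [ 0.61128992 -0.04728326  0.1334    ] [ 0.53562366 -0.07360072  0.1334    ] 0.1602247410598393 19.178166301465346 [ 0.53877527 -0.07737339  0.12451276]
```

The tube reads 160 mm between cap centres (158 expected), yaw 19.2°, level. The scene camera puts it a few mm off the TCP, which is about 1.5 px. The base averages (0.540, -0.078) over the two views. I shift (+1, -1) mm and lower to just above the neck.

Call:
arm_command(motion=[{"dx": 0.001,"dy": -0.001,"dz": -0.02,"rx": 0,"ry": 0,"rz": 0,"fingers": -1},{"dx": 0,"dy": 0,"dz": -0.02,"rx": 0,"ry": 0,"rz": 0,"fingers": -1},{"dx": 0,"dy": 0,"dz": -0.012,"rx": 0,"ry": 0,"rz": 0,"fingers": -1},{"dx": 0,"dy": 0,"dz": -0.008,"rx": 0,"ry": 0,"rz": 0,"fingers": -1},{"dx": 0,"dy": 0,"dz": -0.004,"rx": 0,"ry": 0,"rz": 0,"fingers": -1},{"dx": 0,"dy": 0,"dz": 0,"rx": 0,"ry": 0,"rz": 0,"fingers": -1},{"dx": 0,"dy": 0,"dz": 0,"rx": 0,"ry": 0,"rz": 0,"fingers": -1}], force=60)

```text
time_s: 6.05
ee_pos: [0.5403, -0.0779, 0.0612]
eef_rot: [0.0, 0.985, 0.172, 0.0]
force: [-0.5, -0.3, -1.6]
width: 0.0248
```

```bash
python3 - <<'E'
from h import *
s=read_state();print(s["ee_pos"],s["force"],s["wrist_torque"])
p,d=get_image("scene")
cv2.imwrite("pics/e.png",cv2.resize(p[210:275,285:385],None,fx=7,fy=7))
E
```

```text
[ 0.54031997 -0.07788436  0.06117037] [-0.51766522 -0.27140409 -1.55021965] [-0.06672235  0.1212554   0.02238881]
```

View pics/e.png

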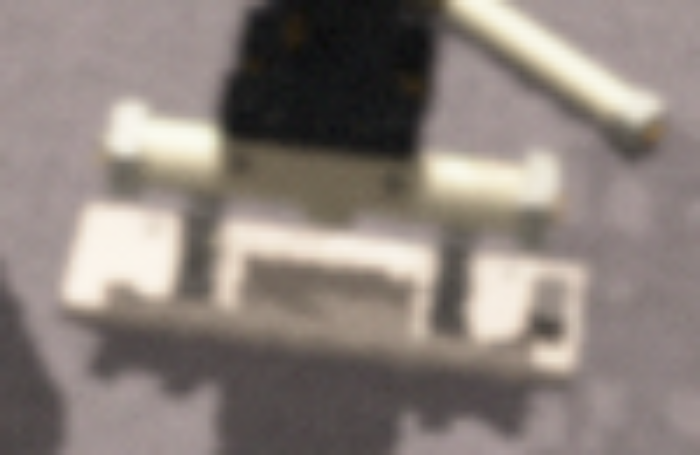

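The tube sits above both clips, parallel to the base, with no contact force. I press slowly, checking force partway.

Call:
arm_command(motion=[{"dx": 0,"dy": 0,"dz": -0.004,"rx": 0,"ry": 0,"rz": 0,"fingers": -1},{"dx": 0,"dy": 0,"dz": -0.004,"rx": 0,"ry": 0,"rz": 0,"fingers": -1},{"dx": 0,"dy": 0,"dz": -0.004,"rx": 0,"ry": 0,"rz": 0,"fingers": -1},{"dx": 0,"dy": 0,"dz": -0.002,"rx": 0,"ry": 0,"rz": 0,"fingers": -1}], force=60)

```text
time_s: 6.5
ee_pos: [0.5406, -0.078, 0.0469]
eef_rot: [0.0, 0.985, 0.172, 0.001]
force: [-0.8, -0.9, 9.4]
width: 0.0248
```

```bash
python3 -c "
from h import *
s=read_state();print(s['ee_pos'],s['force'],s['wrist_torque'])"
```

```text
[ 0.54058394 -0.07803066  0.04686504] [-0.75938697 -0.85645301  9.36686347] [-0.22801559  0.28163586  0.01318291]
```

There is 10 N of upward force at the neck height and almost none sideways, so it is well centred. I press home.

Call:
arm_command(motion=[{"dx": 0,"dy": 0,"dz": -0.003,"rx": 0,"ry": 0,"rz": 0,"fingers": -1},{"dx": 0,"dy": 0,"dz": -0.003,"rx": 0,"ry": 0,"rz": 0,"fingers": -1},{"dx": 0,"dy": 0,"dz": -0.003,"rx": 0,"ry": 0,"rz": 0,"fingers": -1},{"dx": 0,"dy": 0,"dz": -0.003,"rx": 0,"ry": 0,"rz": 0,"fingers": -1},{"dx": 0,"dy": 0,"dz": -0.003,"rx": 0,"ry": 0,"rz": 0,"fingers": -1},{"dx": 0,"dy": 0,"dz": -0.001,"rx": 0,"ry": 0,"rz": 0,"fingers": -1},{"dx": 0,"dy": 0,"dz": 0,"rx": 0,"ry": 0,"rz": 0,"fingers": -1},{"dx": 0,"dy": 0,"dz": 0,"rx": 0,"ry": 0,"rz": 0,"fingers": -1}], force=60)

```text
time_s: 7.3
ee_pos: [0.54, -0.0779, 0.031]
eef_rot: [0.0, 0.985, 0.172, -0.0]
force: [-2.9, -1.2, 7.9]
width: 0.0245
```

Call:
arm_command(motion=[{"dx": 0,"dy": 0,"dz": -0.001,"rx": 0,"ry": 0,"rz": 0,"fingers": -1},{"dx": 0,"dy": 0,"dz": 0,"rx": 0,"ry": 0,"rz": 0,"fingers": -1}], force=60)

```text
time_s: 7.5
ee_pos: [0.54, -0.0779, 0.0308]
eef_rot: [0.0, 0.985, 0.172, -0.0]
force: [-6.4, -1.4, 19.8]
width: 0.0248
```

```bash
python3 - <<'E'
from h import *
s=read_state();print(s["ee_pos"],s["force"],s["wrist_torque"])
p,d=get_image("scene");np.savez("f.npz",p=p,d=d)
cv2.imwrite("pics/f.png",cv2.resize(p[210:275,285:385],None,fx=7,fy=7))
E
```

```text
[ 0.5400442  -0.07787175  0.03084878] [-6.38109541 -1.38024901 19.78498464] [-0.18658732  1.36695497 -0.02216822]
```

View pics/f.png

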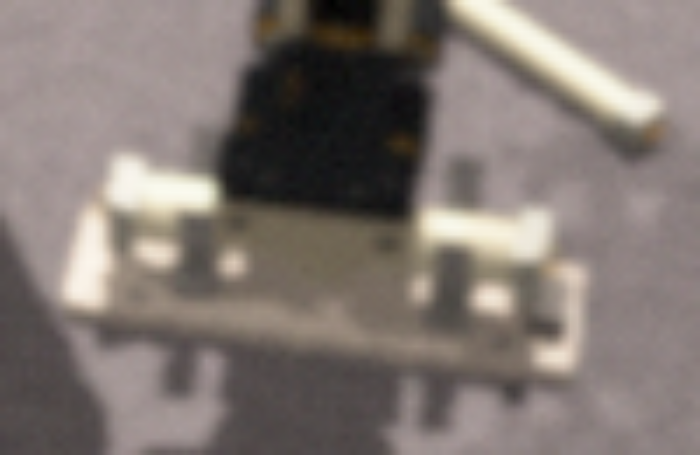

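The force jumped to 20 N with no further travel at TCP z of 31 mm (axis 40 mm), so the tube is bottomed. It lies across both clips, with the far clip arms at (205,150) and (465,175) and the near ones in front. I release and rise.

Call:
arm_command(motion=[{"dx": 0,"dy": 0,"dz": 0.001,"rx": 0,"ry": 0,"rz": 0,"fingers": -1},{"dx": 0,"dy": 0,"dz": 0,"rx": 0,"ry": 0,"rz": 0,"fingers": 0.6},{"dx": 0,"dy": 0,"dz": 0,"rx": 0,"ry": 0,"rz": 0,"fingers": 0.6},{"dx": 0,"dy": 0,"dz": 0,"rx": 0,"ry": 0,"rz": 0,"fingers": 0.6},{"dx": 0,"dy": 0,"dz": 0,"rx": 0,"ry": 0,"rz": 0,"fingers": 0.6},{"dx": 0,"dy": 0,"dz": 0,"rx": 0,"ry": 0,"rz": 0,"fingers": 0.6},{"dx": 0,"dy": 0,"dz": 0,"rx": 0,"ry": 0,"rz": 0,"fingers": 0.6},{"dx": 0,"dy": 0,"dz": 0.02,"rx": 0,"ry": 0,"rz": 0,"fingers": 0.6},{"dx": 0,"dy": 0,"dz": 0.03,"rx": 0,"ry": 0,"rz": 0,"fingers": 0.6},{"dx": 0,"dy": 0,"dz": 0.04,"rx": 0,"ry": 0,"rz": 0,"fingers": 0.6},{"dx": 0,"dy": 0,"dz": 0.04,"rx": 0,"ry": 0,"rz": 0,"fingers": 0.6},{"dx": 0,"dy": 0,"dz": 0.04,"rx": 0,"ry": 0,"rz": 0,"fingers": 0.6},{"dx": -0.02,"dy": 0.04,"dz": 0,"rx": 0,"ry": 0,"rz": 0,"fingers": 0.6},{"dx": -0.02,"dy": 0.04,"dz": 0,"rx": 0,"ry": 0,"rz": 0,"fingers": 0.6},{"dx": -0.02,"dy": 0.04,"dz": 0,"rx": 0,"ry": 0,"rz": 0,"fingers": 0.6},{"dx": -0.02,"dy": 0.04,"dz": 0,"rx": 0,"ry": 0,"rz": 0,"fingers": 0.6},{"dx": -0.02,"dy": 0.04,"dz": 0,"rx": 0,"ry": 0,"rz": 0,"fingers": 0.6},{"dx": -0.02,"dy": 0.04,"dz": 0,"rx": 0,"ry": 0,"rz": 0,"fingers": 0.6},{"dx": 0,"dy": 0,"dz": 0,"rx": 0,"ry": 0,"rz": 0,"fingers": 0.6}], force=60)

```text
time_s: 9.45
ee_pos: [0.4179, 0.1655, 0.2007]
eef_rot: [-0.0, 0.985, 0.174, -0.0]
force: [-0.4, -1.1, -0.2]
width: 0.0742
```

```bash
python3 - <<'E'
from h import *
s=read_state();print(s["ee_pos"],s["force"],s["time_s"],s["width"])
p,d=get_image("scene");q,e=get_image("top");np.savez("g.npz",p=p,d=d,q=q,e=e)
cv2.imwrite("pics/g.png",np.hstack([cv2.resize(p[200:290,280:390],None,fx=3.5,fy=3.5),cv2.resize(q[110:200,235:345],None,fx=3.5,fy=3.5)]))
E
```

```text
[0.4178868  0.1654729  0.20073246] [-0.37644764 -1.09654491 -0.15576166] 9.45 0.07419523670535413
```

View pics/g.png

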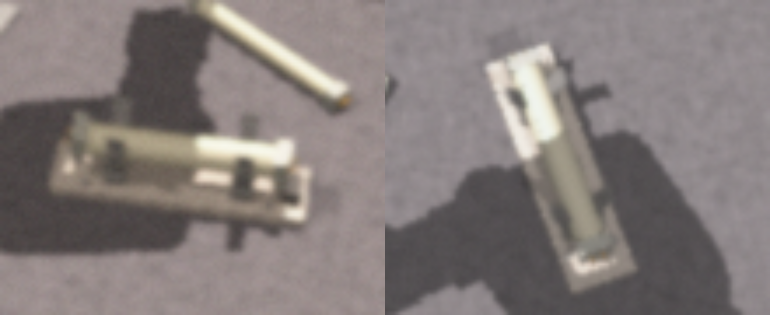

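The tube sits in both clips. In the top view its caps are at about (276,129) and (296,181); in the scene view they are at (303,240) and (362,246). One numeric check of the pose remains.

```bash
python3 - <<'E'
from h import *
a,g1=tri((295.6,181.4),(302.9,240));b,g2=tri((276.4,129.4),(362,246.3));c=(a+b)/2
print(a,b,c,g1,g2,np.linalg.norm(a-b),np.degrees(np.arctan2(*(b-a)[1::-1])))
A=plane("top",(295.6,181.4),.05);B=plane("top",(276.4,129.4),.05);print("top only",(A+B)/2,np.linalg.norm(A-B),np.degrees(np.arctan2(*(B-A)[1::-1])))
e=np.load("g.npz")["e"]
for t in(.2,.35,.65,.8):
    u=276.4+t*19.2;v=129.4+t*52;o,d=ray("top",u,v);k=e[int(v)-1:int(v)+2,int(u)-1:int(u)+2];print("top surface z",(o+d*np.median(k))[2].round(4))
E
```

```text
[ 0.46362219 -0.10690042  0.0384324 ] [ 0.61315841 -0.05412862  0.04275001] [ 0.5383903  -0.08051452  0.04059121] 0.0031855448605976784 0.009764891987512604 0.15863350108996843 19.438096502919546
top only [ 0.53288866 -0.08259478  0.05      ] 0.15535251246753795 18.98758888498677
top surface z 0.0536
top surface z 0.0554
top surface z 0.0542
top surface z 0.0557
```

```bash
python3 -c "
from rig import *
print(close_job())"
```

```text
the job is handed in; nothing more can be done
None
```

The 26 mm tube is pressed into both clips of the white base. I released it, moved the arm clear and handed the job in about 9.5 s into the 38 s limit; the close call gives no verdict.

**Fit:** Contact at the neck gave about 10 N upward with almost no sideways force. At the bottom, an extra 1 mm push raised the force from 8 to 20 N with no further travel, with the TCP at z = 31 mm (tube axis about 40 mm).

**Last measurements:**

| Quantity | Tube | Base or target |
|---|---|---|
| Centre, two views | (0.538, -0.081, 0.041) | base about (0.540, -0.078), home height 0.040 |
| Yaw | 19.4° | base 19.8–19.9° |
| Top surface from depth, four places along the tube | 53.6–55.7 mm | 53 mm |

**Checks that disagreed:**
- The two camera rays missed each other by 3 mm and 10 mm at the two caps, because I read the cap pixels by hand.
- The top view alone put the centre at (0.533, -0.083), about 9 mm from the base centre: 6 to 8 mm along it and 2 to 4 mm across it, depending on which base fix is used. That is within the 20 mm and 6 mm limits.
- While the tube was held above the base, the scene view put it about 5 mm from where the TCP said it was.

The thin and thick tubes were never touched, though I did not measure their positions again afterwards.

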